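# Re-rack the toy row in reverse order

## Robot

A 7-joint arm with a two-finger parallel gripper is mounted at the origin on the work surface. World frame = base frame: x ahead of the robot, y to its left, z up, the work surface at z = 0. Lengths are in m, angles in rad, forces in N, time in s.
With the tool pointing down it reaches from about 0.425 to 0.925 m from the base axis. Payload 6.8 kg.
Tool frame: the origin (TCP) lies on the front face of the gripper's body, between the roots of the fingers; the fingertips stand 73 mm ahead of it and the grasp point (between the pads) lies 54 mm ahead of it; z points along the fingers, x is the direction in which the jaws open and shut, and the axes are right-handed (so a half turn about z gives the same grasp; the last joint's range is limited). The gripper opens to 85 mm and grips with 20 to 120 N. Pads are 22 mm wide; open, the fingers measure 114 mm over their backs; the gripper's body (76 mm by 85 mm) begins 54 mm behind the grasp point. The pads swing forward as they close: fully open they stand 13 mm farther back than shut.
Start: joints at [-1.364, 0.477, 0.022, 1.555, -0.011, 1.109, -0.083], TCP at [0.209, 0.642, 0.304] pointing down, gripper open.
Joint ranges: [-2.96, 2.96], [-0.34, 2.1], [-1.41, 1.46], [0.24, 2.44], [-1.37, 4.51], [0.17, 1.92], [-2.96, 2.96]. Speed limits (rad/s): [2.39, 2.39, 3.14, 3.14, 3.14, 3.14, 3.14].

## Interface

Orientations are given as a unit quaternion [w, x, y, z].
In Python, from station import get_obs, read_camera, hand_in gives the robot as it stands. The module is installed in compiled form; this text tells all that it offers.
- The arm moves only by the shell command python3 -m creep 'ROWS' [FORCE]. ROWS is JSON, a list that holds one entry, the list of rows, each a list of 7 numbers: the turn, a rotation vector about the tool's x, y, z in rad, then the shift along the tool's x, y, z in m, then the finger opening in m, from 0 to 0.0854. A call has 1 to 20 rows; each row shifts and turns the pose as measured when the row begins, along the tool's axes as they then stand; what a row does not reach is not made up. A row lasts 1/12 s, in which the tool goes at most 41.7 mm and 7.16 degrees, less where a joint would pass 70% of its speed; a pose out of reach is approached as far as the arm can. A call is refused whole if a number of a shift passes 0.0417 or a number of a turn 0.125, either way. A call with a gripper value outside its range is refused whole. The fingers move at their own pace and stop on an object; FORCE is the grip in N (left out, the last holds). Time passes only in rows, so rows that do not move let the fingers close. It gives the time, the measured TCP pose, the force and the opening at its end, in the units of the state.
- get_obs(): the state, without advancing time (a new reading comes with each control period).
- read_camera(name): name is "side" or "top"; returns a dict with "color" (420x560x3 uint8, red, green, blue), "range_z" (420x560 float32, m along the optical axis (not along the pixel's ray), 0 where there is no reading), "fovy" (degrees; the focal length in pixels is half the picture's height over the tangent of half this angle, whatever the lens; pixels are square), "cx", "cy" (the principal point, pixels), "rvec" (rotation vector, rad) and "tvec" (3), from world to camera coordinates, as OpenCV has them. Camera axes: x right, y down, z forward; pixel columns grow to the right and rows downward; lengths in m; the calibration is good to about 2 mm. A picture is of the moment at which its call begins.
- hand_in(): hands the job in, once; it reports no verdict.
The state is a dict: "t": time; "q": joint angles; "joint_vel": joint speeds; "joint_torque": joint torques, N m; "eef_pos": TCP position; "tool_rot": TCP orientation; "contact_force": force on the tool from outside, world axes, zero at the start; "torque": the same for the moment, N m; "gripper_width": opening from 0.0 (shut) to 1.0 (fully open).
Only numpy, scipy, OpenCV 4.12 (cv2) and the standard library are available. Lean on these libraries where they do the work, as an engineer would, in place of code of your own. Each camera call takes 0.05 s, during which the arm holds its last target.

## Task

Move the four toys standing on the plywood tray with cork pads into the dark wooden rack, one in the middle of each compartment, upright, and in reverse order: the rack is turned round afterwards, so the toy at the left end of the tray must end up in the rightmost compartment, the second from the left in the second from the right, and so on. Let go of all of them, and do not disturb the cup, the wooden arch or the ring lying nearby.

Things in the scene. Friction and masses are not known exactly. Their poses are not given: they have to be found in the camera images.
- yoyo_mid (a point): Wooden yo-yo lying flat on its side face (axle vertical), diameter 58 mm, 40 mm high, with a string groove 3 mm wide at mid-height that opens in a V to 14 mm at the edge. About 60 g. Point: its centre, 20 mm above its underside. Own x across the row, y along it (yaw within 0.2 rad of the tray's), z up.
- tin_mid (a point): Round steel tin with closed lid, diameter 56 mm, lid (the top 12 mm) 58 mm, 46 mm high, about 110 g. Point: its centre, 23 mm above its underside. Own x across the row, y along it (yaw within 0.2 rad of the tray's), z up.
- whale_mid (a point): Chunky green bath whale, rigid: 44 mm wide across own x, about 66 mm long along own y (head to +y, raised tail fin at -y), 42 mm high; the straight-sided body to grasp is 36 mm high and reaches from y = -13 to y = +33 mm. About 60 g. Point: on its centre line, 21 mm above its underside, mid-length. Own x across the row, y along it (yaw within 0.2 rad of the tray's), z up.
- bus_mid (a point): Yellow plastic toy school bus standing on its wheels: 34 mm wide across own x, 66 mm long along own y (bonnet to +y), 44 mm high; wheels do not turn. About 70 g. Point: its centre, 22 mm above its underside. Own x across the row, y along it (yaw within 0.2 rad of the tray's), z up.
- tray: Light plywood board, 90 mm (own x) by 396 mm along the row (own y, to the robot's left within 0.1 rad), 12 mm thick, fixed. Cork pads at y = -142.5, -47.5, 47.5, 142.5 mm carry the toys in any order; pad tops are 15 mm above the origin. Tray and rack lie one behind the other, either one nearer the robot. Origin: centre of its underside, on the bench lid.
- rack: Dark wooden rack, empty, fixed: board 90 mm (own x) by 396 mm (own y, to the robot's left within 0.1 rad); five low light-wood dividers, 6 mm thick, at y = -190, -95, 0, 95, 190 mm, tops 22 mm above the origin, make four compartments 89 mm wide, open at front and back, centred at x = 0, y = -142.5, -47.5, 47.5, 142.5 mm, floor 12 mm above the origin. Origin: centre of its underside.
- pad_yoyo: Thin cork pad, round, 82 mm diameter, 3 mm thick, fixed on the plywood tray under the yo-yo; it stays there and so marks where that toy stood. Origin: centre of its underside.
- pad_tin: Thin cork pad, square, 82 mm, 3 mm thick, fixed on the plywood tray under the tin; it stays there and so marks where that toy stood. Origin: centre of its underside.
- pad_whale: Thin cork pad, oval, 66 mm by 90 mm along the row, 3 mm thick, fixed on the plywood tray under the whale; it stays there and so marks where that toy stood. Origin: centre of its underside.
- pad_bus: Thin cork pad, rectangular, 56 mm by 86 mm along the row, 3 mm thick, fixed on the plywood tray under the bus; it stays there and so marks where that toy stood. Origin: centre of its underside.
- cup: Bystander, loose: blue ceramic tea cup, rim diameter 72 mm, 60 mm high. Origin: centre of its underside. Not to be disturbed.
- arch: Bystander, loose: light wooden arch block, 30 by 96 mm, 62 mm high. Origin: centre of its underside. Not to be disturbed.
- ring: Bystander, loose: orange plastic stacking ring lying flat, 84 mm outside diameter, 22 mm high. Origin: centre of its underside. Not to be disturbed.
Not all that is in view belongs to the job. What is shaped like the part that bears yoyo_mid but pink is not meant.

How it is judged:
By the outcome, as a careful person would: the job done as asked, in the order asked, and still so for the second after the job is handed in, with the robot touching nothing.
It also fails if it takes over 88 s, if anything falls off the work surface, if the arm or the gripper's body presses on something with over 40 N, if the wrist force passes 120 N, or if a joint passes its speed limit or range.

## Working session

There is one attempt and no reset: what is moved stays moved. The work goes in short steps, Python scripts to look and compute and a shell command to move; the robot and the scene stay as the last step left them, time stands still between calls to the robot, and variables do not carry over. Pictures are saved under pics/ and viewed, and the job is handed in when it is done.

```bash
mkdir -p pics; ls
python3 - <<'E'
from station import *
import cv2
o=get_obs(); print({k:o[k] for k in ('t','eef_pos','tool_rot','gripper_width','contact_force')})
for n in ('side','top'):
    c=read_camera(n); cv2.imwrite(f'pics/{n}0.png',c['color'][:,:,::-1]); print(n,c['fovy'],c['cx'],c['cy'],c['rvec'],c['tvec'])
E
```

```text
pics
{'t': 0.0, 'eef_pos': array([0.20882658, 0.6413974 , 0.30290604]), 'tool_rot': array([ 5.95650668e-04,  8.09181704e-01,  5.87557744e-01, -7.16147586e-04]), 'gripper_width': 0.9982231195331501, 'contact_force': array([-0.70539854, -0.34264666,  0.34478683])}
side 48.874472067646934 267.37884192032243 209.1611633838343 [ 2.14057769 -0.25786723  0.11764235] [-0.44814841  0.08698985  1.31158347]
top 47.296666224431185 277.22206686958424 218.4608444764888 [ 2.13584363 -2.12252187  0.17680853] [0.00631975 0.42838184 1.13063332]
```

View pics/side0.png

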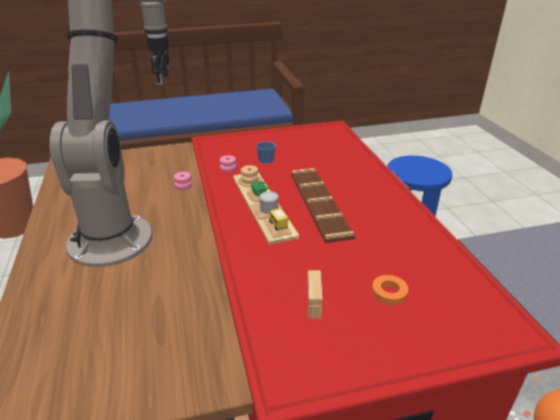

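View pics/top0.png

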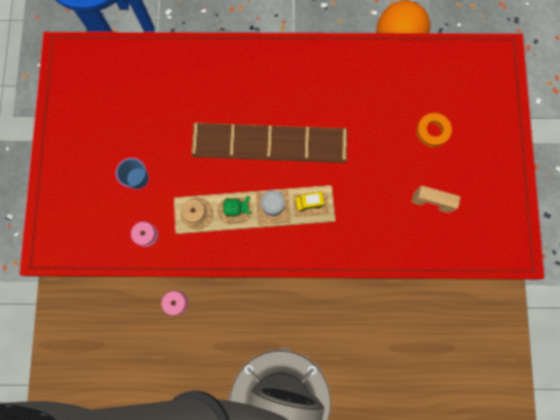

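The top view shows the dark rack at about (270,142). The tray is nearer the robot, and from left to right it carries the yo-yo (193,211), whale (236,207), tin (273,203) and bus (311,202). The pink yo-yos at (143,234) and (173,303) are decoys. The cup is at (131,173), the arch at (437,198) and the ring at (435,129).

```bash
cat > h.py <<'E'
import numpy as np,cv2
from station import *
def cam(n):
    c=read_camera(n); R=cv2.Rodrigues(np.array(c['rvec'],float))[0]; t=np.array(c['tvec'],float)
    f=c['color'].shape[0]/2/np.tan(np.radians(c['fovy'])/2)
    K=np.array([[f,0,c['cx']],[0,f,c['cy']],[0,0,1]])
    d=c['range_z']; v,u=np.mgrid[:d.shape[0],:d.shape[1]]
    P=np.stack([(u-c['cx'])/f*d,(v-c['cy'])/f*d,d],-1)
    W=(P-t)@R; W[d==0]=np.nan
    return c['color'],W,K,R,t
def proj(p,K,R,t):
    q=np.atleast_2d(p)@R.T+t; q=q@K.T; return q[:,:2]/q[:,2:]
def atz(uv,z,K,R,t):
    r=np.c_[np.atleast_2d(uv),np.ones(len(np.atleast_2d(uv)))]@np.linalg.inv(K).T@R
    o=-R.T@t; return o+r*((z-o[2])/r[:,2])[:,None]
def show(img,box,s,name):
    x0,y0,x1,y1=box; cv2.imwrite('pics/'+name,cv2.resize(img[y0:y1,x0:x1,::-1],None,fx=s,fy=s,interpolation=cv2.INTER_CUBIC))
E
python3 - <<'E'
from h import *
C,W,K,R,t=cam('top')
show(C,(165,110,365,250),4,'top_crop.png')
for n,(u,v) in dict(lid=(220,175),lid2=(300,240),wood=(350,330),yoyo=(193,208),whale=(233,207),tin=(273,203),bus=(311,202),rk1=(212,140),rk4=(326,145),tray=(292,205),pink=(143,228)).items(): print(n,W[v,u].round(4))
C,W,K,R,t=cam('side')
show(C,(220,130,370,250),5,'side_crop.png')
for n,(u,v) in dict(lid=(290,200),tin=(269,197),bus=(279,215),rk=(320,205)).items(): print(n,W[v,u].round(4))
E
```

```text
lid [0.5453 0.1556 0.0045]
lid2 [ 0.3807 -0.048  -0.0013]
wood [ 0.1625 -0.1684 -0.0009]
yoyo [0.4492 0.2114 0.057 ]
whale [0.453  0.1157 0.053 ]
tin [0.4622 0.0193 0.0586]
bus [ 0.4652 -0.072   0.0586]
rk1 [0.636  0.1778 0.0109]
rk4 [ 0.6243 -0.1143  0.0103]
tray [ 0.4667 -0.0275  0.0136]
pink [0.4025 0.3342 0.0396]
lid [5.52e-01 7.40e-02 2.00e-04]
tin [0.47   0.0155 0.0596]
bus [ 0.4754 -0.0829  0.0584]
rk [0.6314 0.0129 0.0065]
```

View pics/top_crop.png

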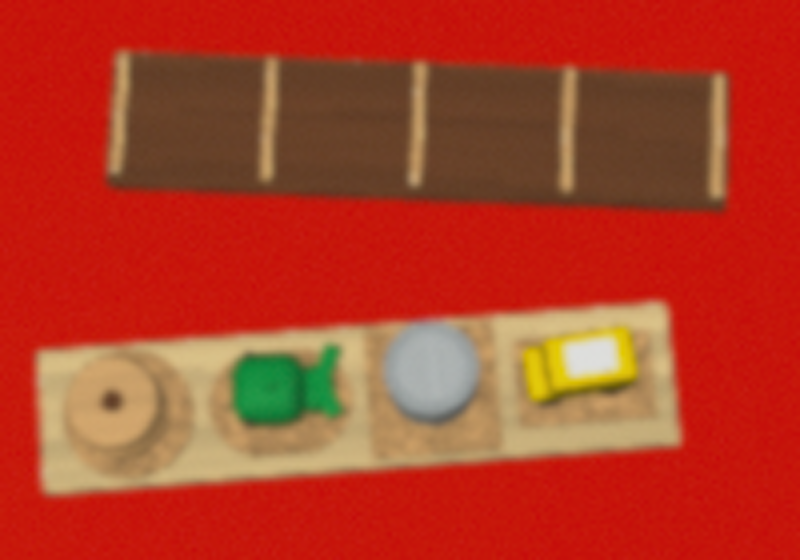

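View pics/side_crop.png

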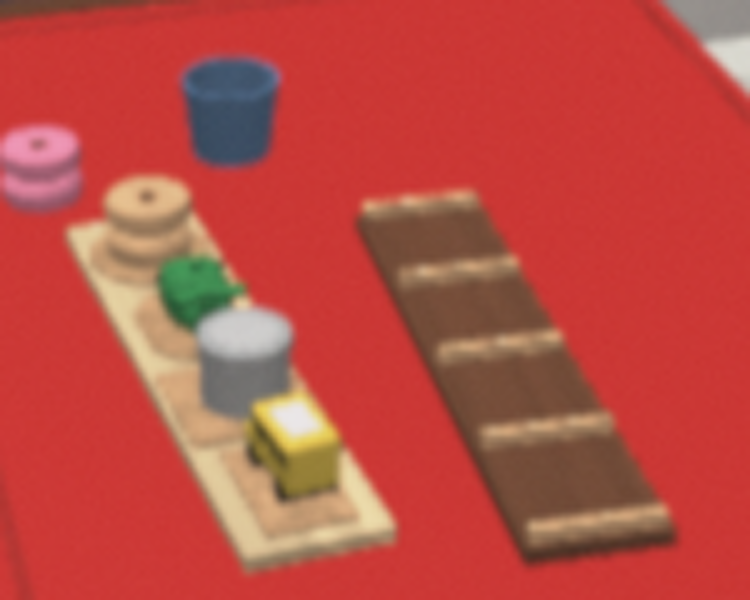

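Run:
```python
from h import *
C,W,K,R,t=cam('top')
f=lambda P:(np.array(P,float)+.5)/4-.5+[165,110]
for nm,P in dict(tray=[(38,350),(667,302),(682,443),(43,494)]).items():
    c=atz(f(P),.012,K,R,t); print(nm,c.round(4).tolist(),'centre',c.mean(0).round(4)); print([np.linalg.norm(c[i]-c[i-1]).round(4) for i in range(4)]); a=c[0]-c[1]+c[3]-c[2]; print('yaw',np.arctan2(-a[0],a[1]))
D=[((122,53),(115,173)),((271,60),(265,182)),((420,63),(414,186)),((570,68),(566,191)),((718,75),(716,198))]
c=np.array([atz(f(d),.022,K,R,t).mean(0) for d in D]); print('div',c.round(4).tolist()); a=c[0]-c[-1]; print('yaw',np.arctan2(-a[0],a[1]),np.linalg.norm(a),c.mean(0))
lab={}
for n,b,zt in (('yoyo',(175,190,210,235),.055),('whale',(218,190,252,232),.051),('tin',(257,180,290,235),.061),('bus',(292,185,330,225),.059)):
    x0,y0,x1,y1=b; w=W[y0:y1,x0:x1]; m=w[...,2]>zt-.012; p=w[m]
    r=cv2.minAreaRect((p[:,:2]*1000).astype(np.float32)); print(n,m.sum(),'mean',p.mean(0).round(4),'med z',np.median(p[:,2]).round(4),'rect',r, 'mid bbox',(p.min(0)+p.max(0))[:2]/2)
C,W,K,R,t=cam('side')
g=lambda P:(np.array(P,float)+.5)/5-.5+[220,130]
print('side yoyo top c',atz(g([(148,205)]),.055,K,R,t),'tin',atz(g([(244,334)]),.061,K,R,t))
print('tin l/r',atz(g([(197,332),(292,334)]),.061,K,R,t).tolist())
print('bus roof corners',atz(g([(246,405),(303,393),(340,437),(278,450)]),.059,K,R,t).tolist())
d=atz(g([(362,205),(478,194),(668,512),(528,528)]),.022,K,R,t);print('rack end div',d.tolist(),d.mean(0))
```

```text
tray [[0.4855, 0.2682, 0.012], [0.5185, -0.1265, 0.012], [0.4286, -0.1347, 0.012], [0.3943, 0.2612, 0.012]] centre [0.4567 0.067  0.012 ]
[np.float64(0.0914), np.float64(0.3961), np.float64(0.0903), np.float64(0.3973)]
yaw 0.08505265970398404
div [[0.6378, 0.2214, 0.022], [0.633, 0.1262, 0.022], [0.6311, 0.0316, 0.022], [0.6283, -0.0641, 0.022], [0.6241, -0.1584, 0.022]]
yaw -0.0360366958593869 0.3800659309820959 [0.63085658 0.03134098 0.022     ]
yoyo 454 mean [0.4437 0.2107 0.0544] med z 0.0547 rect ((444.3446350097656, 211.04278564453125), (56.09769058227539, 56.01945495605469), 4.917970657348633) mid bbox [0.44453245 0.21078321]
whale 416 mean [0.4559 0.1094 0.0498] med z 0.0497 rect ((457.0088806152344, 107.98705291748047), (45.41179656982422, 67.04121398925781), 0.8943566679954529) mid bbox [0.45719117 0.10793792]
tin 454 mean [0.4646 0.0202 0.0607] med z 0.0609 rect ((465.2283935546875, 20.35080909729004), (57.17717742919922, 55.49213409423828), 1.5657976865768433) mid bbox [0.46522705 0.020527  ]
bus 324 mean [ 0.4714 -0.0754  0.0582] med z 0.0585 rect ((472.39862060546875, -
[... 229 characters left out ...]
4376075, 0.02636415558569083, 0.06099999999999994], [0.4962736674313656, 0.009789548356846423, 0.06099999999999994]]
bus roof corners [[0.45266936831085425, -0.05476699747029512, 0.05899999999999994], [0.4872465227879542, -0.050896200619279686, 0.05899999999999994], [0.49594837370249, -0.09937189884060404, 0.05899999999999994], [0.45937346348870567, -0.10304450303506218, 0.05899999999999994]]
rack end div [[0.6000647018526963, 0.22142488656706205, 0.02200000000000002], [0.6819409391728363, 0.2160648268514287, 0.02200000000000002], [0.6677810213992442, -0.1645685626774661, 0.02200000000000002], [0.5875086385391679, -0.15929448118004497, 0.02200000000000013]] [0.63432383 0.02840667 0.022     ]
```

Candidates for the yo-yo: wooden on the tray (193,211), pink on the lid (143,234), pink on the wood (173,303). The crop shows the natural-wood one on the round cork pad, so that is the one. The order on the tray from left is yo-yo, whale, tin, bus.

I'll turn the tool first, which also tests how rows respond.

```bash
cat > d.py <<'E'
import sys
from h import *
from scipy.spatial.transform import Rotation as Ro
def delta(x,y,z,yaw):
    o=get_obs(); q=o['tool_rot']; A=Ro.from_quat([q[1],q[2],q[3],q[0]])
    B=Ro.from_matrix(np.array([[np.cos(yaw),np.sin(yaw),0],[np.sin(yaw),-np.cos(yaw),0],[0,0,-1]]))
    p=np.array([x,y,z])-o['eef_pos']
    print('t %.2f'%o['t'],'pos',o['eef_pos'].round(4),'F',o['contact_force'].round(1),'w %.3f'%o['gripper_width'])
    print('turn now',(A.inv()*B).as_rotvec().round(4),'shift(tool now)',A.inv().apply(p).round(4),'shift(after turn)',B.inv().apply(p).round(4))
if __name__=='__main__': delta(*map(float,sys.argv[1:5]))
E
python3 -m creep '[[[0,0,0.117,0,0,0,0.085],[0,0,0.117,0,0,0,0.085],[0,0,0.117,0,0,0,0.085],[0,0,0.117,0,0,0,0.085],[0,0,0.117,0,0,0,0.085],[0,0,0.117,0,0,0,0.085],[0,0,0.117,0,0,0,0.085],[0,0,0.117,0,0,0,0.085],[0,0,0.117,0,0,0,0.085],[0,0,0.117,0,0,0,0.085]]]'
python3 d.py .445 .209 .2 .085
```

```text
t: 1.13
eef_pos: [0.2089, 0.6411, 0.3026]
tool_rot: [0.001, 1.0, 0.016, -0.001]
contact_force: [-0.4, -0.6, 0.2]
gripper_width: 0.997
t 1.13 pos [0.2089 0.6411 0.3026] F [-0.4 -0.6  0.2] w 0.997
turn now [ 0.0019  0.0016 -0.0522] shift(tool now) [0.2219 0.4394 0.1031] shift(after turn) [0.1986 0.4505 0.1026]
```

```bash
python3 -m creep '[[[0,0,0,0.0158,0.0314,0.003,0.085],[0,0,0,0.0158,0.0314,0.003,0.085],[0,0,0,0.0158,0.0314,0.003,0.085],[0,0,0,0.0158,0.0314,0.003,0.085],[0,0,0,0.0158,0.0314,0.003,0.085],[0,0,0,0.0158,0.0314,0.003,0.085],[0,0,0,0.0158,0.0314,0.003,0.085],[0,0,0,0.0158,0.0314,0.003,0.085],[0,0,0,0.0158,0.0314,0.003,0.085],[0,0,0,0.0158,0.0314,0.01,0.085],[0,0,0,0.0158,0.0314,0.01,0.085],[0,0,0,0.0158,0.0314,0.01,0.085],[0,0,0,0.0158,0.0314,0.01,0.085],[0,0,0,0,0,0,0.085]]]'
python3 d.py .445 .209 .15 .05
```

```text
t: 2.3
eef_pos: [0.431, 0.2257, 0.2322]
tool_rot: [-0.003, 1.0, 0.018, 0.0]
contact_force: [-0.3, -1.3, 0.9]
gripper_width: 0.994
t 2.30 pos [0.431  0.2257 0.2322] F [-0.3 -1.3  0.9] w 0.994
turn now [-0.0068 -0.001  -0.0146] shift(tool now) [0.0133 0.0177 0.0821] shift(after turn) [0.0131 0.0173 0.0822]
```

```bash
python3 -m creep '[[[-0.007,0,0,0.0066,0.0087,0.03,0.085],[0,0,0,0.0066,0.0087,0.03,0.085],[0,0,0,0,0,0.022,0.085],[0,0,0,0,0,0,0.085]]]'
python3 d.py .4455 .2095 .09 .035
python3 - <<'E'
from h import *
C,W,K,R,t=cam('side'); show(C,(210,110,330,230),5,'s1.png')
E
```

```text
t: 2.63
eef_pos: [0.4486, 0.2066, 0.1496]
tool_rot: [-0.002, 1.0, 0.014, 0.003]
contact_force: [-0.4, -0.3, -0.7]
gripper_width: 0.994
t 2.63 pos [0.4486 0.2066 0.1496] F [-0.4 -0.3 -0.7] w 0.994
turn now [-0.0034 -0.0065 -0.0064] shift(tool now) [-0.0034 -0.0028  0.0596] shift(after turn) [-0.0029 -0.003   0.0596]
```

View pics/s1.png

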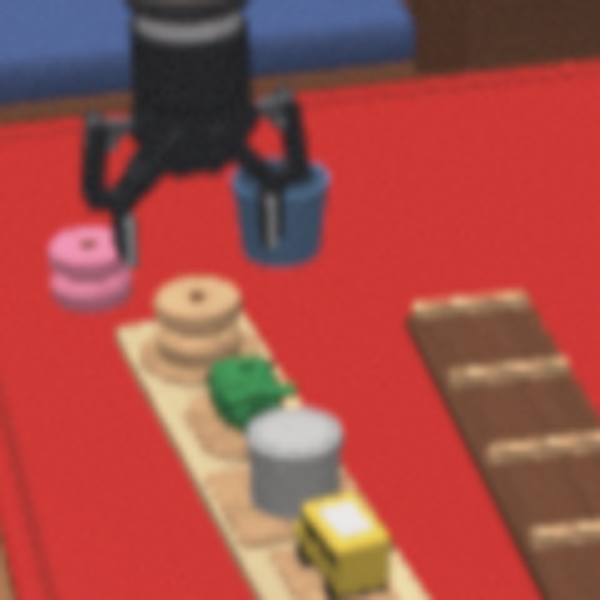

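The crop shows the open fingers at columns 125 and 268, straddling the yo-yo's centre at column 197. I'll descend.

```bash
python3 -m creep '[[[0,-0.006,0,-0.003,-0.003,0.02,0.085],[0,0,0,0,0,0.02,0.085],[0,0,0,0,0,0.018,0.085],[0,0,0,0,0,0,0.085]]]' 40
python3 d.py .4455 .2095 .09 .035
python3 - <<'E'
from h import *
C,W,K,R,t=cam('side'); show(C,(210,110,330,230),5,'s2.png')
E
```

```text
t: 3.02
eef_pos: [0.4495, 0.2142, 0.0973]
tool_rot: [-0.005, 1.0, 0.015, 0.004]
contact_force: [-0.0, -0.2, -0.1]
gripper_width: 0.996
t 3.02 pos [0.4495 0.2142 0.0973] F [-0.  -0.2 -0.1] w 0.996
turn now [-0.0103 -0.0089 -0.0046] shift(tool now) [-0.0042  0.0047  0.0072] shift(after turn) [-0.0041  0.0046  0.0073]
```

View pics/s2.png

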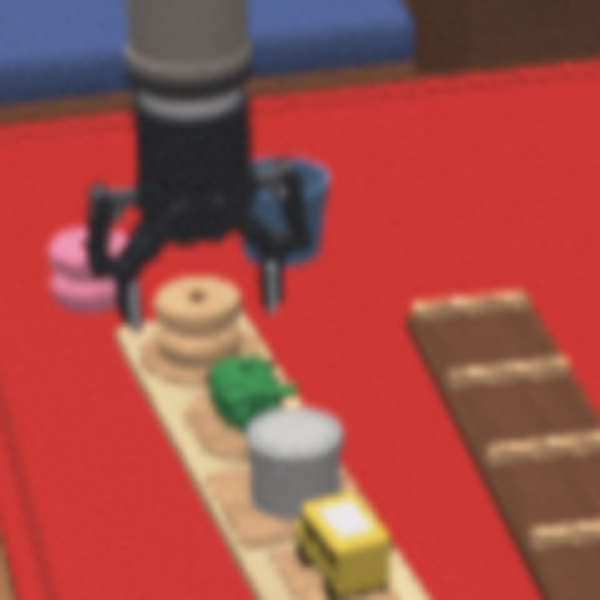

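```bash
python3 -m creep '[[[-0.01,-0.008,0,-0.004,0.0045,0.008,0.085],[0,0,0,0,0,0,0.085]]]' 40
python3 d.py .4455 .2095 .09 .035
```

```text
t: 3.23
eef_pos: [0.4475, 0.211, 0.0931]
tool_rot: [-0.002, 1.0, 0.016, 0.003]
contact_force: [-0.0, 0.3, -0.1]
gripper_width: 0.994
t 3.23 pos [0.4475 0.211  0.0931] F [-0.   0.3 -0.1] w 0.994
turn now [-0.003  -0.0051 -0.004 ] shift(tool now) [-0.0021  0.0015  0.0031] shift(after turn) [-0.0021  0.0015  0.0031]
```

```bash
python3 -m creep '[[[-0.003,-0.005,0,-0.002,0.0015,0.005,0.085],[0,0,0,0,0,0,0.05],[0,0,0,0,0,0,0.04],[0,0,0,0,0,0,0.04],[0,0,0,0,0,0,0.04],[0,0,0,0,0,0,0.04],[0,0,0,0,0,0,0.04],[0,0,0,0,0,0,0.04]]]' 40
python3 d.py .4455 .2095 .09 .035
```

```text
t: 3.9
eef_pos: [0.4469, 0.2104, 0.0915]
tool_rot: [-0.002, 1.0, 0.016, 0.002]
contact_force: [0.0, -0.8, -0.6]
gripper_width: 0.661
t 3.90 pos [0.4469 0.2104 0.0915] F [ 0.  -0.8 -0.6] w 0.661
turn now [-0.003  -0.004  -0.0039] shift(tool now) [-0.0014  0.0009  0.0015] shift(after turn) [-0.0014  0.0009  0.0015]
```

```bash
python3 -m creep '[[[0,0,0,0,0,-0.02,0.04],[0,0,0,0,0,-0.035,0.04],[0,0,0,0,0,-0.04,0.04],[0,0,0,0,0,-0.02,0.04],[0,0,0,0,0,0,0.04]]]' 40
python3 d.py .627 -.1125 .20 .0
python3 - <<'E'
from h import *
C,W,K,R,t=cam('side'); show(C,(210,80,360,230),4,'s3.png')
E
```

```text
t: 4.32
eef_pos: [0.4454, 0.209, 0.2088]
tool_rot: [0.001, 1.0, 0.015, -0.001]
contact_force: [1.2, 0.4, 0.1]
gripper_width: 0.66
t 4.32 pos [0.4454 0.209  0.2088] F [1.2 0.4 0.1] w 0.660
turn now [0.0014 0.0015 0.0303] shift(tool now) [0.1719 0.3268 0.009 ] shift(after turn) [0.1816 0.3215 0.0088]
```

View pics/s3.png

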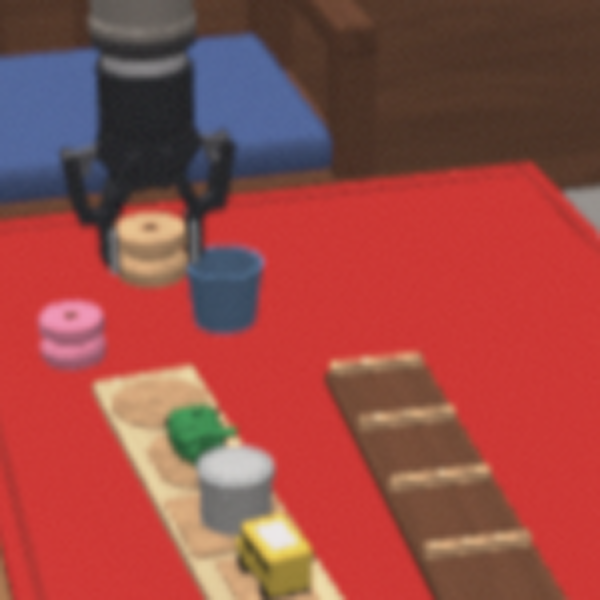

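The yo-yo is held level and its round pad is empty. Next it goes to the rightmost compartment.

```bash
python3 -m creep '[[[0,0,0.03,0.012,0.022,0,0.04],[0,0,0.03,0.018,0.032,0,0.04],[0,0,0,0.018,0.032,0,0.04],[0,0,0,0.018,0.032,0,0.04],[0,0,0,0.018,0.032,0,0.04],[0,0,0,0.018,0.032,0,0.04],[0,0,0,0.018,0.032,0,0.04],[0,0,0,0.018,0.032,0,0.04],[0,0,0,0.018,0.032,0,0.04],[0,0,0,0.016,0.028,0,0.04],[0,0,0,0.01,0.015,0,0.04],[0,0,0,0,0,0,0.04]]]' 40
python3 d.py .627 -.1125 .15 -.036
```

```text
t: 5.37
eef_pos: [0.6202, -0.1269, 0.1853]
tool_rot: [0.002, 1.0, -0.01, -0.013]
contact_force: [0.2, -1.2, -0.1]
gripper_width: 0.658
t 5.37 pos [ 0.6202 -0.1269  0.1853] F [ 0.2 -1.2 -0.1] w 0.658
turn now [0.0054 0.026  0.0167] shift(tool now) [ 0.0075 -0.0147  0.0351] shift(after turn) [ 0.0063 -0.0147  0.0353]
```

```bash
python3 -m creep '[[[0.005,0.026,0.017,0.0065,-0.0147,0.012,0.04],[0,0,0,0,0,0.018,0.04],[0,0,0,0,0,0,0.04]]]' 40
python3 d.py .627 -.1125 .1 -.036
python3 - <<'E'
from h import *
C,W,K,R,t=cam('side'); show(C,(240,130,390,250),5,'s4.png')
C,W,K,R,t=cam('top'); show(C,(260,90,400,210),5,'t4.png')
E
```

```text
t: 5.62
eef_pos: [0.6245, -0.1145, 0.149]
tool_rot: [0.0, 1.0, -0.021, -0.002]
contact_force: [-1.3, -0.5, -1.2]
gripper_width: 0.662
t 5.62 pos [ 0.6245 -0.1145  0.149 ] F [-1.3 -0.5 -1.2] w 0.662
turn now [ 0.001   0.0049 -0.0066] shift(tool now) [ 0.0026 -0.0022  0.0489] shift(after turn) [ 0.0024 -0.0021  0.049 ]
```

View pics/s4.png

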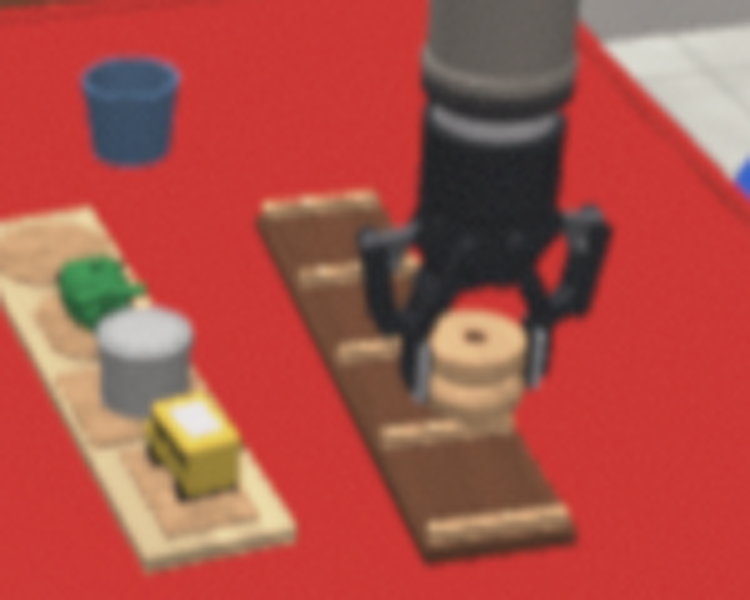

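View pics/t4.png

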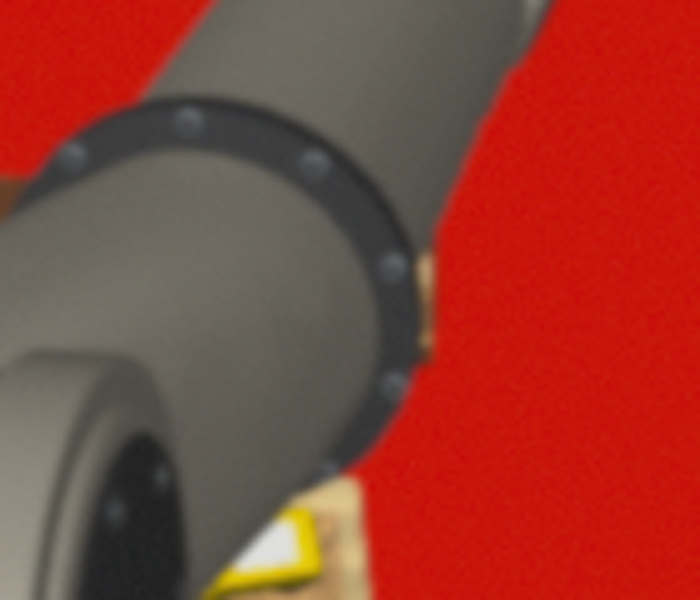

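Run:
```python
from h import *
C,W,K,R,t=cam('side')
print(atz(np.array([[475.5,330.5]])/5-.5+[240,130],.1125,K,R,t), W[196:199,333:337].reshape(-1,3)[::4].round(4))
```

```text
[[ 0.62827995 -0.10621493  0.1125    ]] [[ 0.6221 -0.1101  0.1145]
 [ 0.6203 -0.115   0.1145]
 [ 0.6179 -0.1214  0.1155]]
```

```bash
python3 -m creep '[[[0,0.005,-0.006,0.003,-0.002,0.02,0.04],[0,0,0,0,0,0.015,0.04],[0,0,0,0,0,0.004,0.04],[0,0,0,0,0,0,0.04]]]' 40
python3 d.py .628 -.1125 .0885 -.036
```

```text
t: 6.1
eef_pos: [0.6318, -0.112, 0.1158]
tool_rot: [0.0, 1.0, -0.017, 0.005]
contact_force: [0.0, 0.3, -0.3]
gripper_width: 0.656
t 6.10 pos [ 0.6318 -0.112   0.1158] F [ 0.   0.3 -0.3] w 0.656
turn now [ 0.0007 -0.0107  0.0019] shift(tool now) [-0.0041  0.0007  0.0272] shift(after turn) [-0.0038  0.0007  0.0273]
```

```bash
python3 -m creep '[[[0,-0.01,0.002,-0.004,0.001,0.01,0.04],[0,0,0,0,0,0.01,0.04],[0,0,0,0,0,0,0.04]]]' 40
python3 d.py .628 -.1125 .0885 -.036
```

```text
t: 6.35
eef_pos: [0.6281, -0.1131, 0.0958]
tool_rot: [0.0, 1.0, -0.018, 0.001]
contact_force: [-0.5, -0.3, -0.4]
gripper_width: 0.663
t 6.35 pos [ 0.6281 -0.1131  0.0958] F [-0.5 -0.3 -0.4] w 0.663
turn now [ 0.0008 -0.0017 -0.0004] shift(tool now) [-0.0001 -0.0006  0.0073] shift(after turn) [-0.0001 -0.0006  0.0073]
```

```bash
python3 -m creep '[[[0,-0.002,0,0,-0.001,0.006,0.04],[0,0,0,0,0,0,0.04],[0,0,0,0,0,0,0.04]]]' 40
python3 d.py .628 -.1125 .0885 -.036
```

```text
t: 6.6
eef_pos: [0.6281, -0.1125, 0.0891]
tool_rot: [0.0, 1.0, -0.018, -0.0]
contact_force: [-0.3, -0.3, 0.3]
gripper_width: 0.661
t 6.60 pos [ 0.6281 -0.1125  0.0891] F [-0.3 -0.3  0.3] w 0.661
turn now [ 0.001   0.0008 -0.001 ] shift(tool now) [-0.0001  0.      0.0006] shift(after turn) [-0.0001  0.      0.0006]
```

```bash
python3 -m creep '[[[0,0,0,0,0,0.001,0.04],[0,0,0,0,0,0,0.065],[0,0,0,0,0,0,0.075],[0,0,0,0,0,0,0.085],[0,0,0,0,0,0,0.085],[0,0,0,0,0,0,0.085],[0,0,0,0,0,-0.015,0.085],[0,0,0,0,0,-0.03,0.085],[0,0,0,0,0,-0.04,0.085],[0,0,0,0,0,-0.02,0.085],[0,0,0,0,0,0,0.085]]]'
python3 d.py .457 .117 .17 0
python3 - <<'E'
from h import *
C,W,K,R,t=cam('side'); show(C,(240,130,390,250),5,'s5.png')
E
```

```text
t: 7.52
eef_pos: [0.6278, -0.113, 0.2007]
tool_rot: [0.001, 1.0, -0.019, -0.001]
contact_force: [-0.4, -0.5, -0.1]
gripper_width: 0.992
t 7.52 pos [ 0.6278 -0.113   0.2007] F [-0.4 -0.5 -0.1] w 0.992
turn now [ 0.0012  0.0019 -0.0382] shift(tool now) [-0.1794 -0.2233  0.0308] shift(after turn) [-0.1708 -0.23    0.0307]
```

View pics/s5.png

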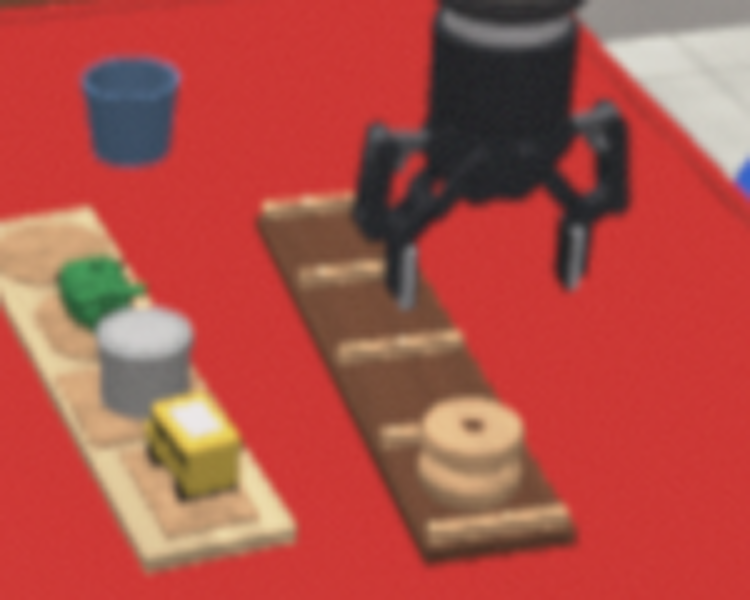

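The yo-yo stands in the rightmost compartment, at (470,450) in the crop. Next I'll measure the whale's yaw.

Run:
```python
from h import *
C,W,K,R,t=cam('top')
w=W[185:235,212:254]; c=C[185:235,212:254].astype(int); m=(c[...,1]>c[...,0]+25)&(c[...,1]>c[...,2]+10)&(w[...,2]>.035)
p=w[m]; print(len(p),p.mean(0),p[:,1].min(),p[:,1].max())
for a in np.arange(.07,.145,.006):
    s=p[(p[:,1]>a)&(p[:,1]<a+.006)]
    if len(s): print(round(a+.003,4),len(s),s[:,0].min().round(4),s[:,0].max().round(4),((s[:,0].min()+s[:,0].max())/2).round(4),s[:,2].max().round(3))
show(C,(205,170,345,250),5,'t5.png')
```

```text
<stdin>:4: RuntimeWarning: Mean of empty slice.
  ret = um.true_divide(
Traceback (most recent call last):
ValueError: zero-size array to reduction operation minimum which has no identity
```

Run:
```python
from h import *
C=cv2.imread('pics/top0.png')[:,:,::-1]; show(C,(215,185,335,230),6,'t5.png')
```

```text
(no output)
```

View pics/t5.png

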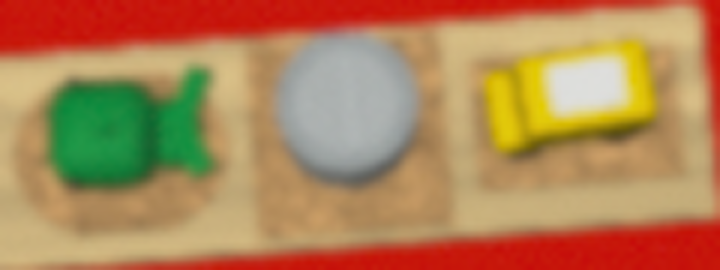

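```bash
python3 -m creep '[[[0,0,-0.04,-0.012,-0.017,0,0.085],[0,0,-0.05,-0.021,-0.026,0,0.085],[0,0,-0.05,-0.021,-0.026,0,0.085],[0,0,0,-0.021,-0.026,0,0.085],[0,0,0,-0.021,-0.026,0,0.085],[0,0,0,-0.021,-0.026,0,0.085],[0,0,0,-0.021,-0.026,0,0.085],[0,0,0,-0.01,-0.026,0,0.085],[0,0,0,-0.005,-0.02,0,0.085],[0,0,0,0,0,0,0.085]]]'
python3 d.py .455 .117 .15 .1
```

```text
t: 8.45
eef_pos: [0.4412, 0.0993, 0.1877]
tool_rot: [0.004, 0.998, 0.053, -0.013]
contact_force: [-0.0, 0.0, -0.1]
gripper_width: 0.998
t 8.45 pos [0.4412 0.0993 0.1877] F [-0.   0.  -0.1] w 0.998
turn now [0.0067 0.0255 0.007 ] shift(tool now) [ 0.0166 -0.0164  0.0372] shift(after turn) [ 0.0155 -0.0162  0.0377]
```

```bash
python3 -m creep '[[[0.006,0.025,0.007,0.0155,-0.016,0.015,0.085],[0,0,0,0,0,0.018,0.085],[0,0,0,0,0,0,0.085]]]'
python3 d.py .455 .117 .09 .1
python3 - <<'E'
from h import *
C,W,K,R,t=cam('side'); show(C,(210,110,330,230),5,'s6.png')
E
```

```text
t: 8.7
eef_pos: [0.4525, 0.1181, 0.1517]
tool_rot: [0.001, 0.999, 0.052, -0.001]
contact_force: [-0.9, -1.1, -0.8]
gripper_width: 0.995
t 8.70 pos [0.4525 0.1181 0.1517] F [-0.9 -1.1 -0.8] w 0.995
turn now [0.0009 0.0027 0.004 ] shift(tool now) [0.0026 0.0013 0.0617] shift(after turn) [0.0024 0.0013 0.0617]
```

View pics/s6.png

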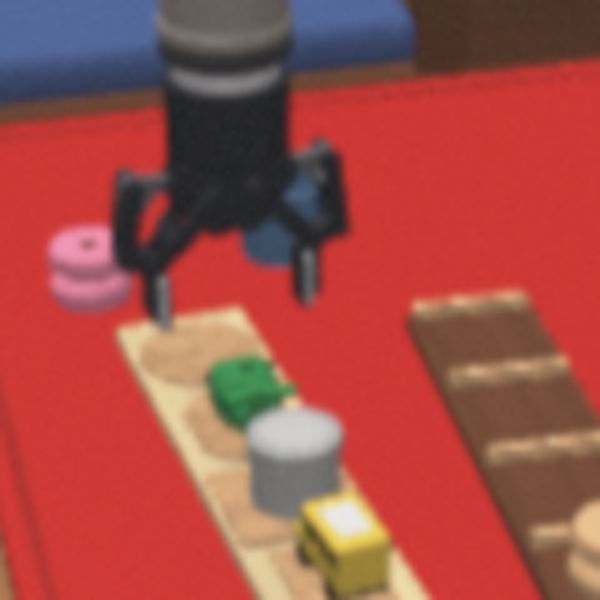

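```bash
python3 -m creep '[[[0,0.002,0.004,0.0025,0.001,0.012,0.085],[0,0,0,0,0,0.012,0.085],[0,0,0,0,0,0.012,0.085],[0,0,0,0,0,0,0.085]]]'
python3 d.py .455 .117 .09 .1
```

```text
t: 9.08
eef_pos: [0.4571, 0.1148, 0.1172]
tool_rot: [0.001, 0.999, 0.048, 0.0]
contact_force: [-0.3, 0.1, 0.6]
gripper_width: 0.994
t 9.08 pos [0.4571 0.1148 0.1172] F [-0.3  0.1  0.6] w 0.994
turn now [ 0.0016 -0.0005 -0.0043] shift(tool now) [-0.0019 -0.0025  0.0272] shift(after turn) [-0.0019 -0.0024  0.0272]
```

```bash
python3 -m creep '[[[0,0,-0.004,-0.002,-0.0025,0.01,0.085],[0,0,0,0,0,0.012,0.085],[0,0,0,0,0,0.003,0.085],[0,0,0,0,0,0,0.085]]]'
python3 d.py .455 .117 .089 .1;  python3 - <<'E'
from h import *
C,W,K,R,t=cam('side'); show(C,(210,110,330,230),5,'s7.png')
E
```

```text
t: 9.42
eef_pos: [0.4559, 0.1156, 0.0928]
tool_rot: [0.001, 0.999, 0.048, 0.001]
contact_force: [-0.0, -0.4, 0.6]
gripper_width: 0.992
t 9.42 pos [0.4559 0.1156 0.0928] F [-0.  -0.4  0.6] w 0.992
turn now [ 0.0016 -0.002  -0.003 ] shift(tool now) [-0.0007 -0.0015  0.0038] shift(after turn) [-0.0007 -0.0015  0.0038]
```

View pics/s7.png

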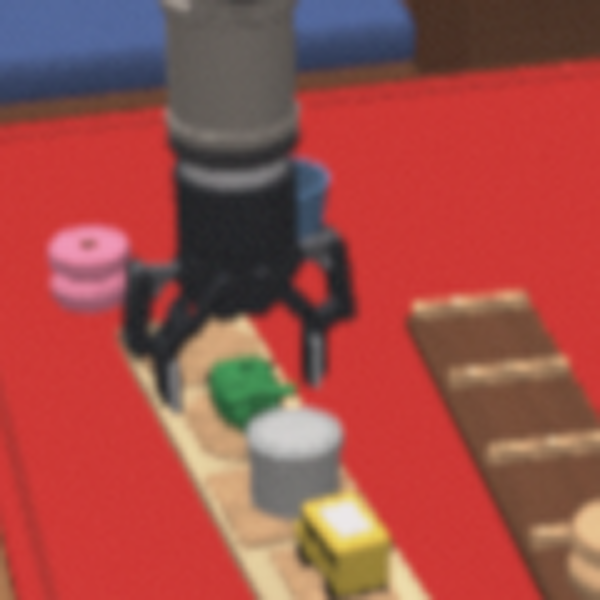

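```bash
python3 -m creep '[[[0,0,0,-0.001,-0.0015,0.003,0.085],[0,0,0,0,0,0,0.05],[0,0,0,0,0,0,0.03],[0,0,0,0,0,0,0.03],[0,0,0,0,0,0,0.03],[0,0,0,0,0,0,0.03],[0,0,0,0,0,0,0.03],[0,0,0,0,0,0,0.03],[0,0,0,0,0,0,0.03]]]' 40
python3 d.py .455 .117 .089 .1
```

```text
t: 10.22
eef_pos: [0.4559, 0.1177, 0.0923]
tool_rot: [-0.0, 0.999, 0.049, 0.003]
contact_force: [0.3, -0.9, -0.1]
gripper_width: 0.512
t 10.22 pos [0.4559 0.1177 0.0923] F [ 0.3 -0.9 -0.1] w 0.512
turn now [-0.     -0.0059 -0.0029] shift(tool now) [-0.001   0.0006  0.0033] shift(after turn) [-0.0009  0.0006  0.0033]
```

```bash
python3 -m creep '[[[0,0,0,0,0,-0.02,0.03],[0,0,0,0,0,-0.035,0.03],[0,0,0,0,0,-0.04,0.03],[0,0,0,0,0,-0.01,0.03],[0,0,0,0,0,0,0.03]]]' 40
python3 d.py .6315 -.007 .195 -.036
python3 - <<'E'
from h import *
C,W,K,R,t=cam('side'); show(C,(210,80,360,230),4,'s8.png')
E
```

```text
t: 10.63
eef_pos: [0.4539, 0.1167, 0.1995]
tool_rot: [0.001, 0.999, 0.048, -0.0]
contact_force: [-0.6, 0.3, -0.6]
gripper_width: 0.508
t 10.63 pos [0.4539 0.1167 0.1995] F [-0.6  0.3 -0.6] w 0.508
turn now [0.0028 0.0002 0.1324] shift(tool now) [0.1649 0.1402 0.0048] shift(after turn) [0.182  0.1173 0.0045]
```

View pics/s8.png

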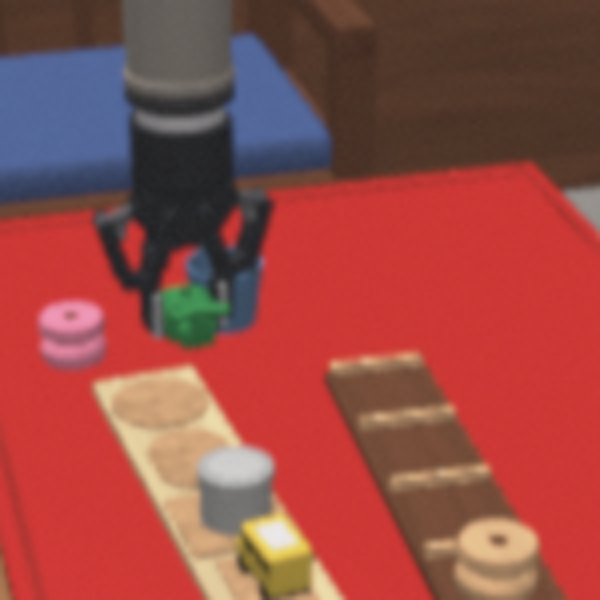

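```bash
python3 -m creep '[[[0,0,0.03,0.015,0.012,0,0.03],[0,0,0.05,0.026,0.019,0,0.03],[0,0,0.05,0.026,0.019,0,0.03],[0,0,0,0.026,0.018,0,0.03],[0,0,0,0.026,0.018,0,0.03],[0,0,0,0.026,0.018,0,0.03],[0,0,0,0.018,0.012,0,0.03],[0,0,0,0.007,0.003,0,0.03],[0,0,0,0,0,0,0.03]]]' 40
python3 d.py .6315 -.007 .15 -.036
```

```text
t: 11.43
eef_pos: [0.624, -0.0058, 0.1817]
tool_rot: [0.002, 1.0, -0.016, -0.01]
contact_force: [-0.4, 0.3, -0.6]
gripper_width: 0.509
t 11.43 pos [ 0.624  -0.0058  0.1817] F [-0.4  0.3 -0.6] w 0.509
turn now [0.0053 0.0204 0.0035] shift(tool now) [0.0082 0.0008 0.0316] shift(after turn) [0.0075 0.0009 0.0317]
```

```bash
python3 -m creep '[[[0.005,0.02,0.003,0.0075,0.001,0.014,0.03],[0,0,0,0,0,0.016,0.03],[0,0,0,0,0,0.016,0.03],[0,0,0,0,0,0,0.03]]]' 40
python3 d.py .6315 -.007 .11 -.036
```

```text
t: 11.77
eef_pos: [0.6269, -0.0045, 0.1294]
tool_rot: [-0.001, 1.0, -0.017, -0.004]
contact_force: [-0.3, 0.5, -0.9]
gripper_width: 0.511
t 11.77 pos [ 0.6269 -0.0045  0.1294] F [-0.3  0.5 -0.9] w 0.511
turn now [-0.0012  0.0073  0.0012] shift(tool now) [0.0048 0.0024 0.0193] shift(after turn) [0.0046 0.0023 0.0194]
```

```bash
python3 -m creep '[[[0,0.007,0,0.0045,0.002,0.01,0.03],[0,0,0,0,0,0.009,0.03],[0,0,0,0,0,0,0.03]]]' 40
python3 d.py .6315 -.007 .0893 -.036;python3 - <<'E'
from h import *
C,W,K,R,t=cam('side'); show(C,(240,130,390,250),5,'s9.png')
E
```

```text
t: 12.02
eef_pos: [0.6292, -0.0041, 0.1079]
tool_rot: [-0.001, 1.0, -0.016, -0.002]
contact_force: [-0.4, -0.0, -0.3]
gripper_width: 0.505
t 12.02 pos [ 0.6292 -0.0041  0.1079] F [-0.4 -0.  -0.3] w 0.505
turn now [-0.0025  0.0035  0.0038] shift(tool now) [0.0025 0.0029 0.0186] shift(after turn) [0.0024 0.0028 0.0186]
```

View pics/s9.png

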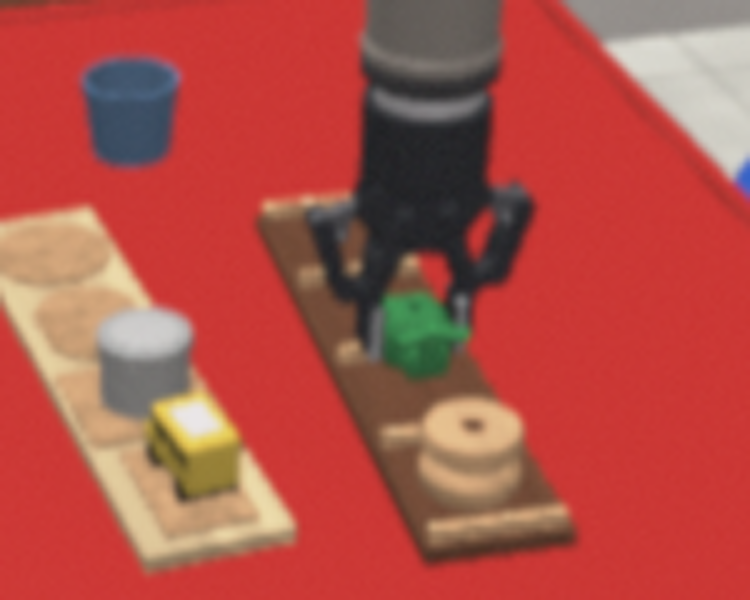

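```bash
python3 -m creep '[[[0,0.003,0.003,0.0025,0.003,0.008,0.03],[0,0,0,0,0,0.007,0.03],[0,0,0,0,0,0,0.03]]]' 40
python3 d.py .6315 -.007 .0893 -.036
```

```text
t: 12.32
eef_pos: [0.6331, -0.0071, 0.0939]
tool_rot: [-0.002, 1.0, -0.018, 0.002]
contact_force: [-0.3, -0.3, -0.5]
gripper_width: 0.507
t 12.32 pos [ 0.6331 -0.0071  0.0939] F [-0.3 -0.3 -0.5] w 0.507
turn now [-0.0031 -0.0035  0.0009] shift(tool now) [-0.0016 -0.      0.0046] shift(after turn) [-0.0016 -0.      0.0046]
```

```bash
python3 -m creep '[[[-0.003,-0.003,0,-0.0015,0,0.004,0.03],[0,0,0,0,0,0.001,0.03],[0,0,0,0,0,0,0.03]]]' 40
python3 d.py .6315 -.007 .0893 -.036
```

```text
t: 12.57
eef_pos: [0.6319, -0.0075, 0.0889]
tool_rot: [0.0, 1.0, -0.018, 0.001]
contact_force: [0.4, -0.8, 1.9]
gripper_width: 0.509
t 12.57 pos [ 0.6319 -0.0075  0.0889] F [ 0.4 -0.8  1.9] w 0.509
turn now [ 0.0002 -0.001   0.0003] shift(tool now) [-0.0004 -0.0004 -0.0004] shift(after turn) [-0.0004 -0.0004 -0.0004]
```

```bash
python3 -m creep '[[[0,0,0,0,0,0,0.055],[0,0,0,0,0,0,0.07],[0,0,0,0,0,0,0.085],[0,0,0,0,0,0,0.085],[0,0,0,0,0,0,0.085],[0,0,0,0,0,-0.015,0.085],[0,0,0,0,0,-0.03,0.085],[0,0,0,0,0,-0.04,0.085],[0,0,0,0,0,-0.02,0.085],[0,0,0,0,0,0,0.085]]]'
python3 d.py .466 .0185 .17 0
python3 - <<'E'
from h import *
C,W,K,R,t=cam('side'); show(C,(240,130,390,250),5,'s10.png')
E
```

```text
t: 13.4
eef_pos: [0.6313, -0.008, 0.201]
tool_rot: [0.0, 1.0, -0.018, -0.001]
contact_force: [0.1, -0.5, 0.3]
gripper_width: 0.996
t 13.40 pos [ 0.6313 -0.008   0.201 ] F [ 0.1 -0.5  0.3] w 0.996
turn now [ 0.0008  0.0011 -0.0368] shift(tool now) [-0.1661 -0.0204  0.0311] shift(after turn) [-0.1653 -0.0265  0.031 ]
```

View pics/s10.png

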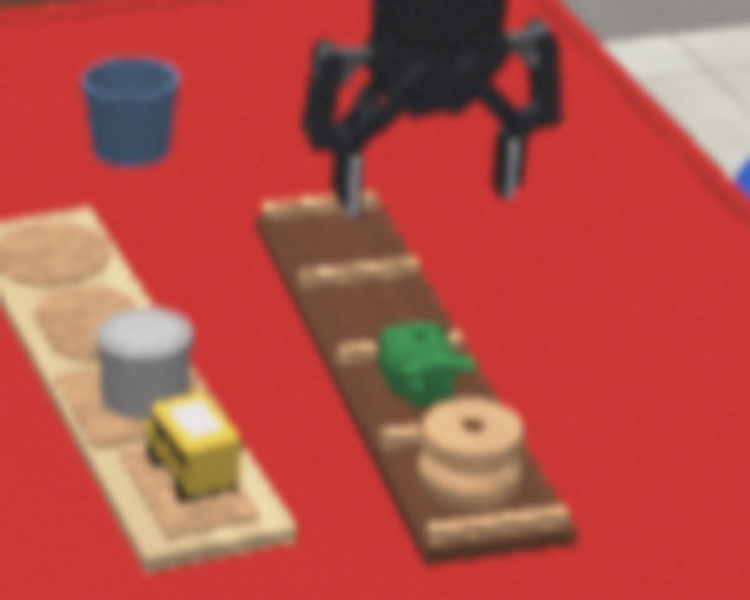

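The whale is upright in the second compartment from the right, at (425,360). Next is the tin.

```bash
python3 -m creep '[[[0,0,-0.04,-0.015,-0.002,0,0.085],[0,0,-0.04,-0.028,-0.003,0,0.085],[0,0,0,-0.028,-0.004,0,0.085],[0,0,0,-0.028,-0.004,0,0.085],[0,0,0,-0.028,-0.005,0,0.085],[0,0,0,-0.02,-0.005,0.005,0.085],[0,0,0,-0.006,-0.005,0.005,0.085],[0,0,0,0,0,0,0.085]]]'
python3 d.py .466 .0185 .15 .05
```

```text
t: 14.12
eef_pos: [0.4678, 0.0157, 0.1868]
tool_rot: [0.001, 1.0, 0.024, -0.003]
contact_force: [-0.9, -0.6, -0.1]
gripper_width: 0.995
t 14.12 pos [0.4678 0.0157 0.1868] F [-0.9 -0.6 -0.1] w 0.995
turn now [ 0.0013  0.0051 -0.0023] shift(tool now) [-0.0014 -0.003   0.0368] shift(after turn) [-0.0016 -0.0029  0.0368]
```

```bash
python3 -m creep '[[[0,0.005,0,-0.0015,-0.003,0.014,0.085],[0,0,0,0,0,0.016,0.085],[0,0,0,0,0,0.014,0.085],[0,0,0,0,0,0.008,0.085],[0,0,0,0,0,0,0.085]]]'
python3 d.py .466 .0185 .09 .05
python3 - <<'E'
from h import *
C,W,K,R,t=cam('side'); show(C,(210,110,330,230),5,'s11.png')
E
```

```text
t: 14.53
eef_pos: [0.4711, 0.0193, 0.133]
tool_rot: [0.001, 1.0, 0.025, 0.002]
contact_force: [1.1, -0.3, 0.3]
gripper_width: 0.998
t 14.53 pos [0.4711 0.0193 0.133 ] F [ 1.1 -0.3  0.3] w 0.998
turn now [ 0.0017 -0.0047 -0.0006] shift(tool now) [-0.0054  0.0005  0.0429] shift(after turn) [-0.0052  0.0006  0.043 ]
```

View pics/s11.png

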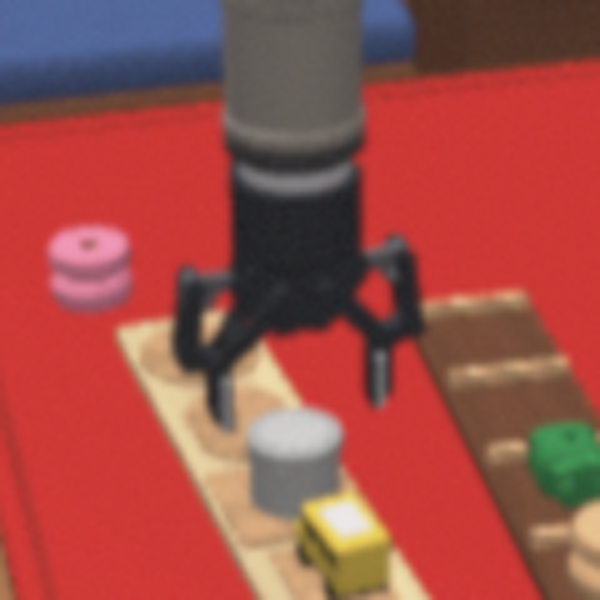

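```bash
python3 -m creep '[[[0,-0.004,0,-0.005,0.0005,0.01,0.085],[0,0,0,0,0,0.012,0.085],[0,0,0,0,0,0.01,0.085],[0,0,0,0,0,0,0.085]]]'
python3 d.py .466 .0185 .09 .05
```

```text
t: 14.92
eef_pos: [0.4688, 0.0182, 0.1009]
tool_rot: [0.001, 1.0, 0.024, 0.003]
contact_force: [-0.4, -0.4, 0.9]
gripper_width: 0.993
t 14.92 pos [0.4688 0.0182 0.1009] F [-0.4 -0.4  0.9] w 0.993
turn now [ 0.0014 -0.0053 -0.0012] shift(tool now) [-0.0028 -0.0005  0.0109] shift(after turn) [-0.0028 -0.0005  0.0109]
```

```bash
python3 -m creep '[[[0,-0.005,0,-0.003,0,0.007,0.085],[0,0,0,0,0,0.003,0.085],[0,0,0,0,0,0,0.05],[0,0,0,0,0,0,0.04],[0,0,0,0,0,0,0.04],[0,0,0,0,0,0,0.04],[0,0,0,0,0,0,0.04],[0,0,0,0,0,0,0.04],[0,0,0,0,0,0,0.04]]]' 45
python3 d.py .637 .1 .09 -.036
```

```text
t: 15.67
eef_pos: [0.4662, 0.0179, 0.0913]
tool_rot: [0.0, 1.0, 0.024, 0.001]
contact_force: [0.2, -0.2, -1.5]
gripper_width: 0.658
t 15.67 pos [0.4662 0.0179 0.0913] F [ 0.2 -0.2 -1.5] w 0.658
turn now [ 0.0007 -0.0014  0.0844] shift(tool now) [ 0.1746 -0.0738  0.0015] shift(after turn) [ 0.1678 -0.0882  0.0013]
```

```bash
python3 -m creep '[[[0,0,0,0,0,-0.02,0.04],[0,0,0,0,0,-0.035,0.04],[0,0,0,0,0,-0.04,0.04],[0,0,0,0,0,-0.01,0.04],[0,0,0,0,0,0,0.04]]]' 45
python3 d.py .6345 .0775 .195 -.036
python3 - <<'E'
from h import *
C,W,K,R,t=cam('side'); show(C,(210,80,360,230),4,'s12.png')
E
```

```text
t: 16.08
eef_pos: [0.4645, 0.0175, 0.1988]
tool_rot: [0.001, 1.0, 0.024, -0.002]
contact_force: [-0.0, -0.5, -1.7]
gripper_width: 0.662
t 16.08 pos [0.4645 0.0175 0.1988] F [-0.  -0.5 -1.7] w 0.662
turn now [0.0025 0.0046 0.0839] shift(tool now) [ 0.1727 -0.0518  0.0029] shift(after turn) [ 0.1677 -0.0661  0.0038]
```

View pics/s12.png

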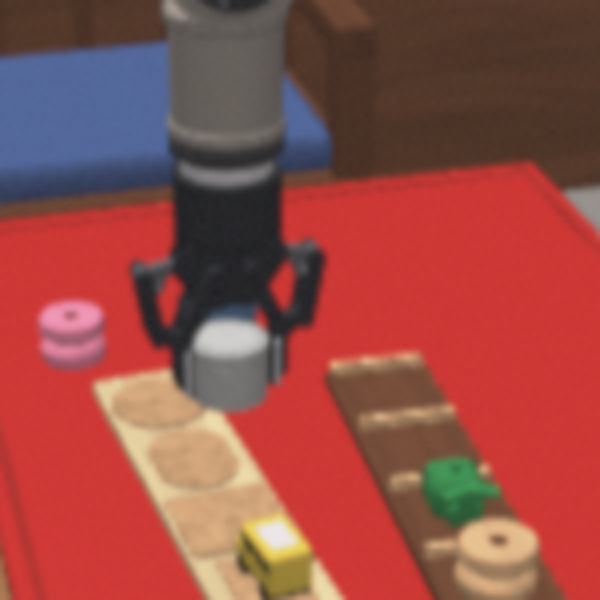

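```bash
python3 -m creep '[[[0,0,0.04,0.015,-0.005,0,0.04],[0,0,0.04,0.026,-0.009,0,0.04],[0,0,0,0.026,-0.009,0,0.04],[0,0,0,0.026,-0.01,0,0.04],[0,0,0,0.026,-0.01,0,0.04],[0,0,0,0.026,-0.01,0,0.04],[0,0,0,0.014,-0.006,0,0.04],[0,0,0,0.005,-0.003,0,0.04],[0,0,0,0,0,0,0.04]]]' 45
python3 d.py .6345 .0775 .15 -.036
```

```text
t: 16.88
eef_pos: [0.6284, 0.0783, 0.1795]
tool_rot: [0.002, 1.0, -0.018, -0.013]
contact_force: [-0.3, 0.3, -1.8]
gripper_width: 0.665
t 16.88 pos [0.6284 0.0783 0.1795] F [-0.3  0.3 -1.8] w 0.665
turn now [ 0.004   0.026  -0.0002] shift(tool now) [0.0068 0.0004 0.0293] shift(after turn) [0.0061 0.0005 0.0295]
```

```bash
python3 -m creep '[[[0.004,0.026,0,0.006,0.0005,0.012,0.04],[0,0,0,0,0,0.014,0.04],[0,0,0,0,0,0.014,0.04],[0,0,0,0,0,0.008,0.04],[0,0,0,0,0,0,0.04]]]' 45
python3 d.py .6345 .0775 .0883 -.036;python3 - <<'E'
from h import *
C,W,K,R,t=cam('side'); show(C,(240,130,390,250),5,'s13.png')
E
```

```text
t: 17.3
eef_pos: [0.6274, 0.0751, 0.1238]
tool_rot: [0.001, 1.0, -0.019, -0.005]
contact_force: [-0.5, -0.1, -1.1]
gripper_width: 0.663
t 17.30 pos [0.6274 0.0751 0.1238] F [-0.5 -0.1 -1.1] w 0.663
turn now [ 0.002   0.0107 -0.0023] shift(tool now) [ 0.0074 -0.0027  0.0354] shift(after turn) [ 0.007  -0.0026  0.0355]
```

View pics/s13.png

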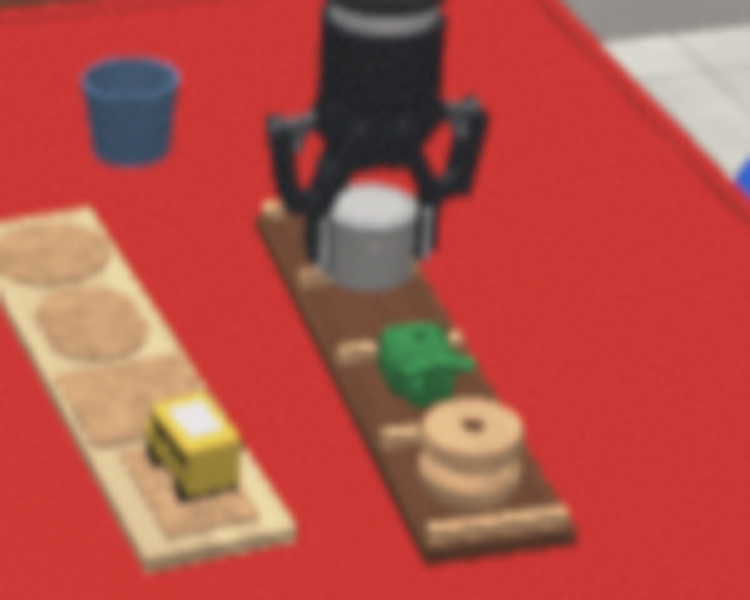

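```bash
python3 -m creep '[[[0.002,0.01,-0.002,0.007,-0.0025,0.01,0.04],[0,0,0,0,0,0.01,0.04],[0,0,0,0,0,0.008,0.04],[0,0,0,0,0,0,0.04]]]' 45
python3 d.py .6345 .0775 .0883 -.036
```

```text
t: 17.68
eef_pos: [0.6354, 0.0773, 0.0953]
tool_rot: [-0.0, 1.0, -0.018, 0.001]
contact_force: [-0.0, 0.0, -2.2]
gripper_width: 0.663
t 17.68 pos [0.6354 0.0773 0.0953] F [-0.   0.  -2.2] w 0.663
turn now [-0.001  -0.0023 -0.0005] shift(tool now) [-0.001  -0.0001  0.007 ] shift(after turn) [-0.0009 -0.0002  0.007 ]
```

```bash
python3 -m creep '[[[0,-0.002,0,-0.001,0,0.005,0.04],[0,0,0,0,0,0.002,0.04],[0,0,0,0,0,0,0.04]]]' 45
python3 d.py .6345 .0775 .0883 -.036
```

```text
t: 17.93
eef_pos: [0.6345, 0.0774, 0.0877]
tool_rot: [-0.001, 1.0, -0.018, -0.0]
contact_force: [-0.5, 0.7, 3.5]
gripper_width: 0.664
t 17.93 pos [0.6345 0.0774 0.0877] F [-0.5  0.7  3.5] w 0.664
turn now [-0.0012  0.0001 -0.0005] shift(tool now) [-0.     -0.0001 -0.0006] shift(after turn) [-0.     -0.0001 -0.0006]
```

```bash
python3 -m creep '[[[0,0,0,0,0,0,0.065],[0,0,0,0,0,0,0.075],[0,0,0,0,0,0,0.085],[0,0,0,0,0,0,0.085],[0,0,0,0,0,0,0.085],[0,0,0,0,0,-0.015,0.085],[0,0,0,0,0,-0.03,0.085],[0,0,0,0,0,-0.04,0.085],[0,0,0,0,0,-0.02,0.085],[0,0,0,0,0,0,0.085]]]'
python3 d.py .472 -.071 .17 .16
python3 - <<'E'
from h import *
C,W,K,R,t=cam('side'); show(C,(240,130,390,250),5,'s14.png')
C,W,K,R,t=cam('top'); show(C,(165,110,365,250),4,'t14.png')
E
```

```text
t: 18.77
eef_pos: [0.6348, 0.0764, 0.2008]
tool_rot: [-0.0, 1.0, -0.019, 0.0]
contact_force: [0.3, -0.1, 0.6]
gripper_width: 0.996
t 18.77 pos [0.6348 0.0764 0.2008] F [ 0.3 -0.1  0.6] w 0.996
turn now [-0.0006 -0.0006 -0.1979] shift(tool now) [-0.1571  0.1535  0.0306] shift(after turn) [-0.1842  0.1196  0.0308]
```

View pics/s14.png

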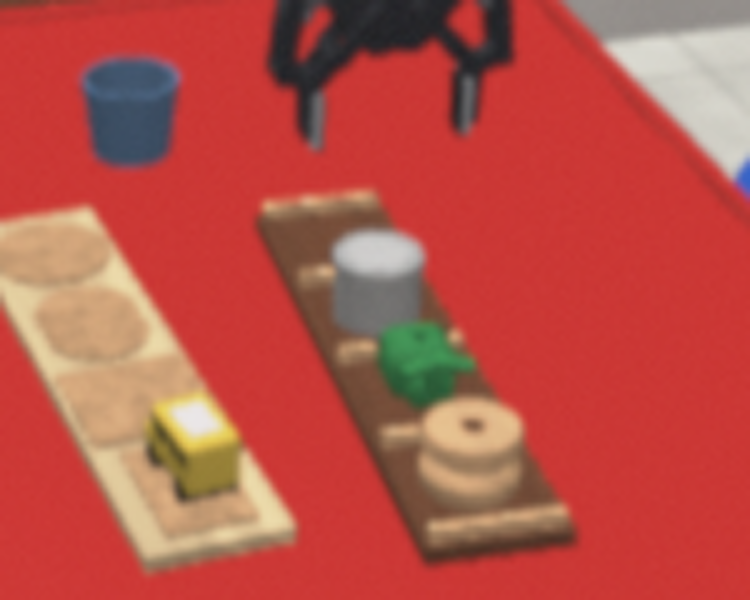

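View pics/t14.png

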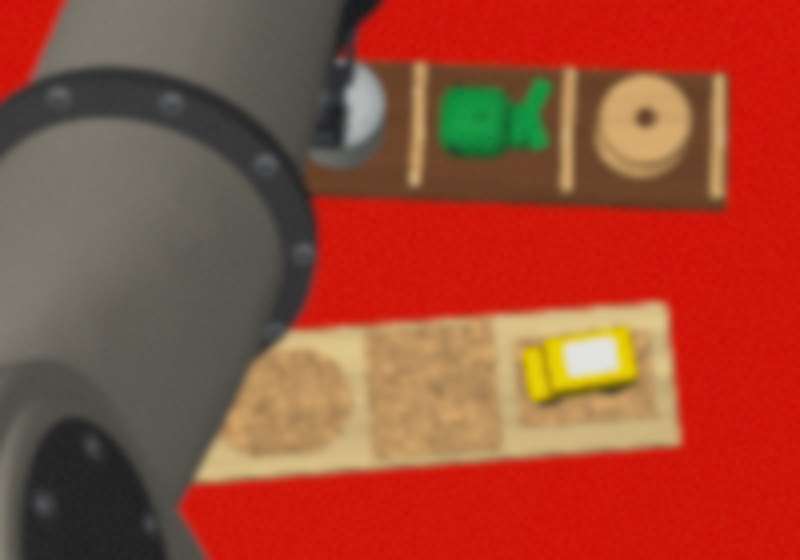

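The tin stands in the second compartment from the left, and the whale and yo-yo sit centred between their dividers at (495,118) and (643,122) in the top crop. Now the bus.

```bash
python3 -m creep '[[[0,0,-0.05,-0.014,0.012,0,0.085],[0,0,-0.07,-0.026,0.018,0,0.085],[0,0,-0.07,-0.026,0.018,0,0.085],[0,0,0,-0.027,0.017,0,0.085],[0,0,0,-0.027,0.017,0,0.085],[0,0,0,-0.027,0.017,0,0.085],[0,0,0,-0.02,0.014,0,0.085],[0,0,0,-0.006,0.005,0,0.085],[0,0,0,0,0,0,0.085]]]'
python3 d.py .472 -.071 .15 .16
```

```text
t: 19.62
eef_pos: [0.461, -0.0617, 0.1889]
tool_rot: [-0.001, 0.996, 0.084, -0.01]
contact_force: [-0.0, -0.7, 0.2]
gripper_width: 0.993
t 19.62 pos [ 0.461  -0.0617  0.1889] F [-0.  -0.7  0.2] w 0.993
turn now [-0.003   0.0194  0.0086] shift(tool now) [0.01   0.0112 0.0387] shift(after turn) [0.0093 0.011  0.0389]
```

```bash
python3 -m creep '[[[-0.003,0.019,0.008,0.009,0.011,0.012,0.085],[0,0,0,0,0,0.014,0.085],[0,0,0,0,0,0.014,0.085],[0,0,0,0,0,0.01,0.085],[0,0,0,0,0,0,0.085]]]'
python3 d.py .472 -.071 .09 .16
python3 - <<'E'
from h import *
C,W,K,R,t=cam('side'); show(C,(220,130,340,250),5,'s15.png')
E
```

```text
t: 20.03
eef_pos: [0.4754, -0.0675, 0.1352]
tool_rot: [-0.001, 0.997, 0.082, 0.001]
contact_force: [-0.3, 0.7, -0.2]
gripper_width: 0.99
t 20.03 pos [ 0.4754 -0.0675  0.1352] F [-0.3  0.7 -0.2] w 0.990
turn now [-0.001  -0.0014  0.004 ] shift(tool now) [-0.004   0.003   0.0452] shift(after turn) [-0.0039  0.003   0.0452]
```

View pics/s15.png

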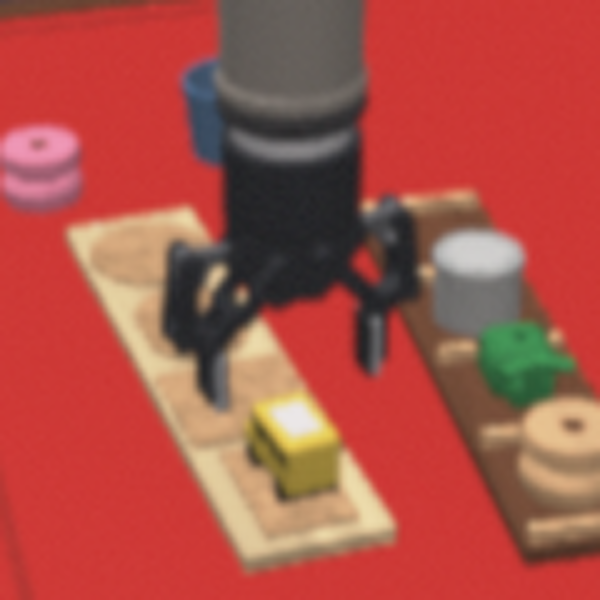

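```bash
python3 -m creep '[[[0,0,0.004,-0.004,0.003,0.01,0.085],[0,0,0,0,0,0.012,0.085],[0,0,0,0,0,0.01,0.085],[0,0,0,0,0,0.003,0.085],[0,0,0,0,0,0,0.085]]]'
python3 d.py .472 -.071 .09 .16
```

```text
t: 20.5
eef_pos: [0.474, -0.0701, 0.0992]
tool_rot: [-0.001, 0.997, 0.081, 0.002]
contact_force: [-0.5, -0.5, -0.1]
gripper_width: 0.995
t 20.50 pos [ 0.474  -0.0701  0.0992] F [-0.5 -0.5 -0.1] w 0.995
turn now [-0.0008 -0.0047  0.0023] shift(tool now) [-0.0021  0.0006  0.0092] shift(after turn) [-0.0021  0.0006  0.0092]
```

```bash
python3 -m creep '[[[0,-0.004,0.002,-0.002,0.001,0.007,0.085],[0,0,0,0,0,0.001,0.085],[0,0,0,0,0,0,0.05],[0,0,0,0,0,0,0.02],[0,0,0,0,0,0,0.02],[0,0,0,0,0,0,0.02],[0,0,0,0,0,0,0.02],[0,0,0,0,0,0,0.02],[0,0,0,0,0,0,0.02],[0,0,0,0,0,0,0.02]]]' 40
python3 d.py .472 -.071 .09 .16
python3 - <<'E'
from h import *
C,W,K,R,t=cam('side'); show(C,(220,130,340,250),5,'s16.png')
E
```

```text
t: 21.33
eef_pos: [0.473, -0.0717, 0.0921]
tool_rot: [-0.0, 0.997, 0.08, 0.002]
contact_force: [-0.4, -0.7, -1.1]
gripper_width: 0.392
t 21.33 pos [ 0.473  -0.0717  0.0921] F [-0.4 -0.7 -1.1] w 0.392
turn now [-0.0006 -0.0032 -0.0003] shift(tool now) [-0.0009 -0.0008  0.0021] shift(after turn) [-0.0008 -0.0008  0.0021]
```

View pics/s16.png

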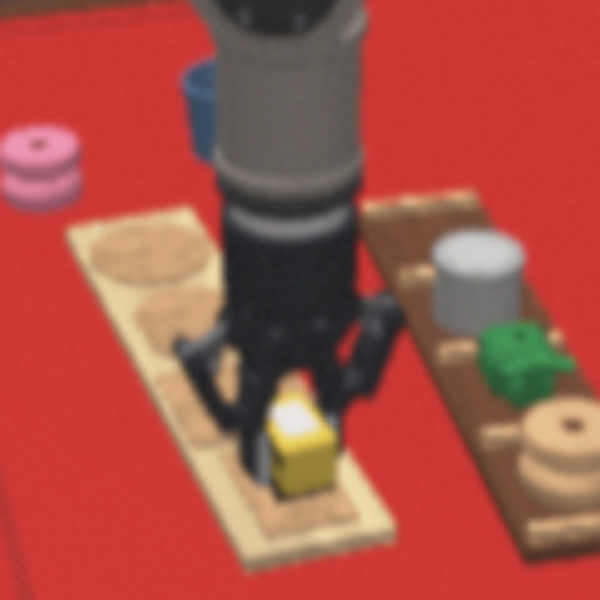

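```bash
python3 -m creep '[[[0,0,0,0,0,-0.02,0.02],[0,0,0,0,0,-0.035,0.02],[0,0,0,0,0,-0.04,0.02],[0,0,0,0,0,-0.015,0.02],[0,0,0,0,0,0,0.02]]]' 40
python3 d.py .637 .171 .2 -.036
python3 - <<'E'
from h import *
C,W,K,R,t=cam('side'); show(C,(210,80,360,230),4,'s17.png')
E
```

```text
t: 21.8
eef_pos: [0.4712, -0.0721, 0.2045]
tool_rot: [-0.0, 0.997, 0.079, -0.002]
contact_force: [0.4, 0.2, -1.2]
gripper_width: 0.395
t 21.80 pos [ 0.4712 -0.0721  0.2045] F [ 0.4  0.2 -1.2] w 0.395
turn now [-0.0005  0.0035  0.195 ] shift(tool now) [ 0.2022 -0.2138  0.004 ] shift(after turn) [ 0.157  -0.2489  0.0045]
```

View pics/s17.png

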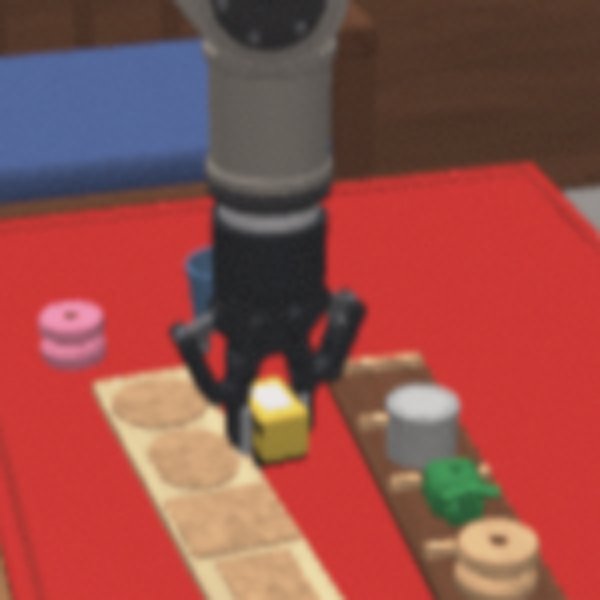

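```bash
python3 -m creep '[[[0,0,0.05,0.014,-0.015,-0.002,0.02],[0,0,0.07,0.018,-0.026,-0.002,0.02],[0,0,0.07,0.017,-0.027,-0.002,0.02],[0,0,0,0.016,-0.027,-0.002,0.02],[0,0,0,0.016,-0.027,-0.002,0.02],[0,0,0,0.016,-0.027,-0.002,0.02],[0,0,0,0.016,-0.027,-0.002,0.02],[0,0,0,0.016,-0.027,0,0.02],[0,0,0,0.013,-0.02,0,0.02],[0,0,0,0.005,-0.008,0,0.02],[0,0,0,0,0,0,0.02]]]' 40
python3 d.py .637 .171 .15 -.036
```

```text
t: 22.77
eef_pos: [0.6166, 0.1685, 0.1979]
tool_rot: [0.002, 1.0, -0.023, -0.013]
contact_force: [0.4, -0.0, -1.0]
gripper_width: 0.393
t 22.77 pos [0.6166 0.1685 0.1979] F [ 0.4 -0.  -1. ] w 0.393
turn now [ 0.0037  0.0256 -0.0092] shift(tool now) [ 0.0215 -0.0036  0.0474] shift(after turn) [ 0.0203 -0.0032  0.0479]
```

```bash
python3 -m creep '[[[0.004,0.025,-0.009,0.02,-0.003,0.012,0.02],[0,0,0,0,0,0.018,0.02],[0,0,0,0,0,0.018,0.02],[0,0,0,0,0,0.012,0.02],[0,0,0,0,0,0,0.02]]]' 40
python3 d.py .637 .171 .0891 -.036
```

```text
t: 23.18
eef_pos: [0.6329, 0.1635, 0.1303]
tool_rot: [0.002, 1.0, -0.02, -0.003]
contact_force: [-0.7, -0.7, -0.6]
gripper_width: 0.399
t 23.18 pos [0.6329 0.1635 0.1303] F [-0.7 -0.7 -0.6] w 0.399
turn now [ 0.0046  0.0069 -0.0043] shift(tool now) [ 0.0041 -0.0078  0.0412] shift(after turn) [ 0.0038 -0.0076  0.0412]
```

```bash
python3 -m creep '[[[0.004,0.007,-0.004,0.004,-0.0078,0.008,0.02],[0,0,0,0,0,0.01,0.02],[0,0,0,0,0,0,0.02]]]' 40
python3 d.py .637 .171 .0891 -.036
python3 - <<'E'
from h import *
C,W,K,R,t=cam('side'); show(C,(240,110,390,230),5,'s18.png')
E
```

```text
t: 23.43
eef_pos: [0.6365, 0.1686, 0.1109]
tool_rot: [0.001, 1.0, -0.02, -0.0]
contact_force: [0.6, 0.3, -0.1]
gripper_width: 0.395
t 23.43 pos [0.6365 0.1686 0.1109] F [ 0.6  0.3 -0.1] w 0.395
turn now [ 0.0016  0.0007 -0.0035] shift(tool now) [ 0.0004 -0.0024  0.0218] shift(after turn) [ 0.0004 -0.0024  0.0218]
```

View pics/s18.png

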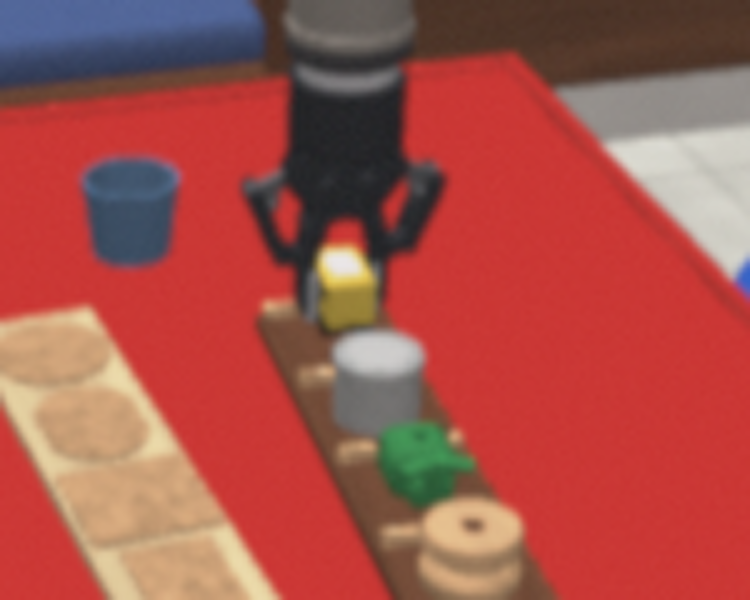

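```bash
python3 -m creep '[[[0.001,0,-0.003,0.0005,-0.0025,0.008,0.02],[0,0,0,0,0,0.007,0.02],[0,0,0,0,0,0,0.02]]]' 40
python3 d.py .637 .171 .0891 -.036
```

```text
t: 23.73
eef_pos: [0.6388, 0.1723, 0.0973]
tool_rot: [-0.001, 1.0, -0.018, 0.002]
contact_force: [-0.4, -0.3, -0.2]
gripper_width: 0.394
t 23.73 pos [0.6388 0.1723 0.0973] F [-0.4 -0.3 -0.2] w 0.394
turn now [-0.0016 -0.0034  0.0005] shift(tool now) [-0.0018  0.0014  0.0082] shift(after turn) [-0.0017  0.0013  0.0082]
```

```bash
python3 -m creep '[[[-0.001,-0.003,0,-0.0018,0.001,0.006,0.02],[0,0,0,0,0,0.002,0.02],[0,0,0,0,0,0,0.02]]]' 40
python3 d.py .637 .171 .0891 -.036
```

```text
t: 23.98
eef_pos: [0.637, 0.1716, 0.0887]
tool_rot: [-0.0, 1.0, -0.017, 0.0]
contact_force: [-0.3, 0.9, 0.6]
gripper_width: 0.394
t 23.98 pos [0.637  0.1716 0.0887] F [-0.3  0.9  0.6] w 0.394
turn now [-0.0008 -0.0007  0.0011] shift(tool now) [ 0.      0.0006 -0.0004] shift(after turn) [ 0.      0.0006 -0.0004]
```

```bash
python3 -m creep '[[[0,0,0,0,0,0,0.045],[0,0,0,0,0,0,0.06],[0,0,0,0,0,0,0.075],[0,0,0,0,0,0,0.085],[0,0,0,0,0,0,0.085],[0,0,0,0,0,-0.015,0.085],[0,0,0,0,0,-0.03,0.085],[0,0,0,0,0,-0.04,0.085],[0,0,0,0,0,-0.04,0.085],[0,0,0,-0.02,-0.02,-0.01,0.085],[0,0,0,-0.03,-0.03,0,0.085],[0,0,0,-0.03,-0.03,0,0.085],[0,0,0,-0.03,-0.03,0,0.085],[0,0,0,-0.03,-0.03,0,0.085],[0,0,0,-0.02,-0.03,0,0.085],[0,0,0,-0.02,-0.03,0,0.085],[0,0,0,-0.01,-0.03,0,0.085],[0,0,0,0,0,0,0.085]]]'
python3 - <<'E'
from h import *
C,W,K,R,t=cam('side'); cv2.imwrite('pics/s19.png',C[:,:,::-1])
C,W,K,R,t=cam('top'); show(C,(165,110,365,250),4,'t19.png'); cv2.imwrite('pics/t19f.png',C[:,:,::-1])
E
```

```text
t: 25.48
eef_pos: [0.4538, 0.4132, 0.2473]
tool_rot: [-0.006, 1.0, -0.024, 0.007]
contact_force: [-0.4, 1.2, 0.5]
gripper_width: 0.998
```

View pics/s19.png

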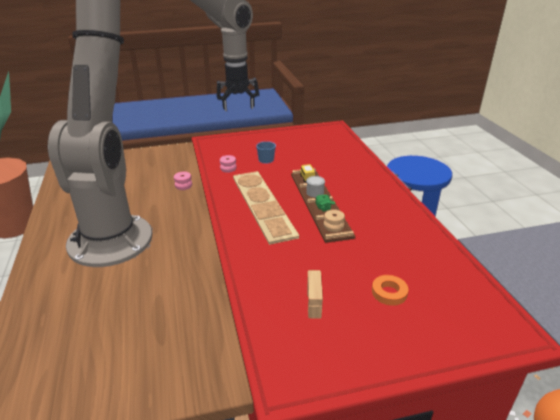

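View pics/t19.png

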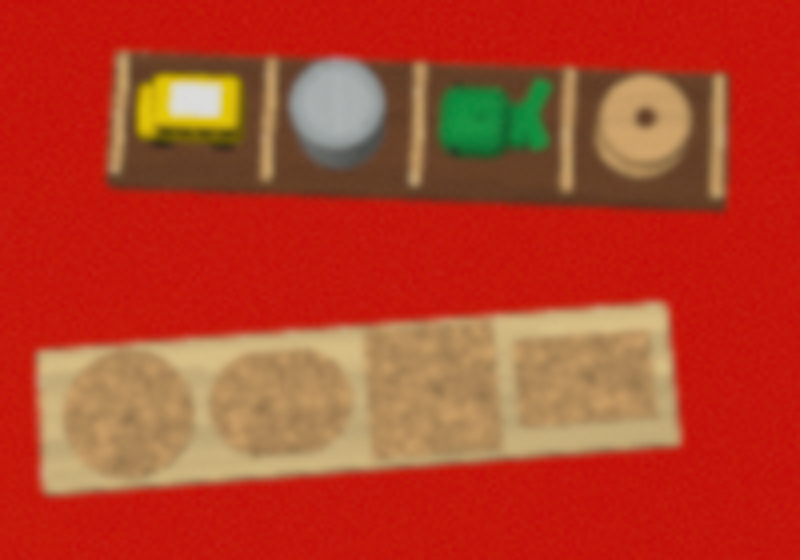

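Run:
```python
from h import *
C,W,K,R,t=cam('top')
a=-.036; c=np.array([.6309,.0313])
for n,b,zt in (('bus',(197,120,230,153),.056),('tin',(233,115,266,160),.058),('whale',(270,120,305,155),.048),('yoyo',(308,120,342,160),.052)):
    x0,y0,x1,y1=b; w=W[y0:y1,x0:x1]; p=w[w[...,2]>zt-.012]; d=p[:,:2]-c
    l=d@np.array([[np.cos(a),-np.sin(a)],[np.sin(a),np.cos(a)]])
    print(n,len(p),'top z %.4f'%np.median(p[:,2]),'local mid',((l.min(0)+l.max(0))/2).round(4),'ext',np.ptp(l,axis=0).round(4))
A=cv2.imread('pics/top0.png').astype(int);B=cv2.imread('pics/t19f.png').astype(int);d=np.abs(A-B).max(2)
for n,(x0,y0,x1,y1) in dict(cup=(110,152,155,195),arch=(405,180,465,215),ring=(412,108,458,152),pink=(128,218,160,250)).items(): print(n,d[y0:y1,x0:x1].max(),(d[y0:y1,x0:x1]>40).sum())
```

```text
bus 308 top z 0.0553 local mid [-0.0028  0.1357] ext [0.0356 0.0542]
tin 425 top z 0.0578 local mid [-0.0011  0.0486] ext [0.0573 0.0549]
whale 388 top z 0.0466 local mid [-0.0014 -0.049 ] ext [0.0472 0.0681]
yoyo 423 top z 0.0514 local mid [-0.0011 -0.1419] ext [0.0572 0.0551]
cup 12 0
arch 13 0
ring 12 0
pink 12 0
```

```bash
python3 -c "
from station import *
print(get_obs()['joint_vel'].round(3)); print(hand_in())"
```

```text
[ 0.033  0.001  0.023  0.019  0.002 -0.004  0.002]
the job is handed in; nothing more can be done
None
```

All four toys are in the rack in reverse order. From the left they are bus, tin, whale and yo-yo, all upright and released. The arm was clear of everything when I handed the job in, at about 26 s.

- **Position:** in the last top view each toy is within about 3 mm of the middle of its compartment, allowing for the bus's bonnet. All top heights match the rack floor.
- **Bystanders:** the cup, arch, ring and the pink yo-yo on the lid look the same as in the first picture. I did not run that comparison for the second pink yo-yo, on the wood.
- **Disagreement:** the two cameras differed by about 3 mm on most points. On the yo-yo they differed by 11 mm, because I first read its centre too low in the side view. I used the top camera with a small correction.

No checks failed.

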